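# Fit the battery to the curing lamp and hold the lamp over the plaque

### The arm

A 6-joint arm with a two-finger parallel gripper is mounted at the origin on the work surface; the furniture and walls round the work are solid. World frame = base frame: x ahead of the robot, y to its left, z up, the work surface at z = 0. Lengths are in mm, angles in rad, forces in N, time in s.
With the tool pointing down it reaches from about 300 to 850 mm from the base axis. Payload 4.2 kg.
Tool frame: the origin (TCP) lies between the finger pads; the fingertips stand ahead of it and the grasp point (between the pads) lies 2 mm behind it (bot.tip_reach is the z of the fingertips in the tool frame, in mm); z points along the fingers, y is the line along which they close (so a half turn about z gives the same grasp; the last joint's range is limited). The gripper opens to 91 mm and grips with 3 to 60 N. Pads are 32 mm wide; open, the fingers measure 118 mm over their backs; the gripper's body (76 mm by 178 mm) begins 60 mm behind the grasp point.
Start: joints at [1.145, 0.32, 1.565, -0, 1.257, -0.02], TCP at [226.987, 528.317, 230.976] pointing down, gripper open.
Joint ranges: [-3.11, 3.11], [-0.84, 2.01], [0.21, 2.61], [-1.34, 4.49], [0.05, 2.63], [-2.56, 2.56]. Speed limits (rad/s): [2.57, 2.57, 3.14, 3.14, 3.14, 3.14].

### API

Orientations are given as a unit quaternion [w, x, y, z].
In Python, from bench import bot, telemetry, read_camera, ticket, nets gives the robot as it stands. Calls block until the motion is done:
- bot.move_pose(position, orientation): joint-space move of the TCP to a pose.
- bot.move_straight(position, velocity=150, rotation=None, force_limit=None): straight line of the TCP; rotation=None keeps the orientation; velocity is the mean speed in mm/s. With force_limit (N) it stops when the force on the tool has changed by that much, and returns True; else False.
- bot.move_j(angles): joint-space move.
- bot.move_gripper(opening, grip_force=None): finger opening in mm; grip_force is the grip in N (None keeps the last); returns when the fingers have stopped.
- bot.wait(seconds).
- bot.ik(position, orientation): joint angles nearest the present ones, or None.
- telemetry.state(): the state.
- read_camera(name): name is "scene" or "top"; returns a dict with "frame" (400x640x3 uint8, blue, green, red), "z_map" (400x640 float32, mm along the optical axis (not along the pixel's ray), 0 where there is no reading), "fov_y" (degrees; the focal length in pixels is half the picture's height over the tangent of half this angle, whatever the lens; pixels are square), "cx", "cy" (the principal point, pixels), "pose" (4x4, takes a point from camera to world coordinates). Camera axes: x right, y down, z forward; pixel columns grow to the right and rows downward; lengths in mm; the calibration is good to about 2 mm. A picture is of the moment at which its call begins.
A pose or a line that the arm cannot do raises bot.MotionError and nothing moves.
- ticket.finish_job(): hands the job in; it is judged then, once.
Trained networks look in a picture, given as the dict that the camera call returned (one of the last four; its "shot" number tells which), for a name from the list of things; names that differ only in an ending like _2 or _b are one class to them, and where a whole thing is asked for, a point or a joint stands for the part that bears it (a point fixed in the world has none). Each returns a list of dicts, best first, with "confidence" (0 to 1); they miss things now and then, are a little off and sometimes report something else, mostly with a low value. They report only what shows in the picture. A call takes as long as a camera call. They do not tell look-alikes from the thing itself.
- nets.look_for(name, picture): "position" ([row, column] in pixels, amid what is visible of it).
- nets.landmark_of(name, picture): "position" ([row, column] in pixels: a listed point, or the origin of a listed thing).
The state is a dict: "clock": time; "joint_positions": joint angles; "joint_velocities": joint speeds; "joint_efforts": joint torques, N m; "tool_pos": TCP position; "orientation": TCP orientation; "ft_force": force on the tool from outside, world axes, zero at the start; "ft_torque": the same for the moment, N m; "finger_gap": finger opening in mm; "gripper_force": force on a finger pad.
Only numpy, scipy, OpenCV 4.12 (cv2) and the standard library are available. Lean on these libraries where they do the work, as an engineer would, in place of code of your own. Each camera call takes 0.05 s, during which the arm holds its last target. There are 200 camera calls.

### The job

Plug the yellow battery fully into the square well on top of the blue cordless curing lamp while the lamp sits in its grey stand. Then take the lamp by its sides, lift it over the row of three amber jars, and finish still holding it level and steady about 15 mm above the green plaque in its jig, centred on the plaque with its long side along the plaque's long side. The lamp must never touch the plaque or jig, the battery must stay in, and the three jars must stay where they stand; do not put the lamp down or let go.

Things in the scene. Friction and masses are not known exactly. Their poses are not given: they have to be found in the camera images.
- battery_center (a point): Loose battery, 44 mm tall, 80 g; point at its centre, half-way up. Lower 20 mm: black square plug 26 x 26 mm, foot slightly tapered. Upper 24 mm: yellow square head 32 x 32 mm, gripped from above across two opposite faces. z up, x and y square to its faces; any quarter turn fits. Starts upright in the charging block, head underside 4 mm above the block, head top 62 mm above the table.
- charger_pocket (a point): Fixed black charging block 74 x 64 mm, 34 mm high; this point is the centre of the mouth of its square pocket (29 x 29 mm, 16 mm deep), on the block's top. The battery lifts straight up out of it.
- lamp_center (a point): Loose blue curing lamp, a box 72 (its x) x 46 (its y) x 50 mm (z, up), 350 g; point at its centre, 25 mm above its underside (the window). Carry it from above by its two long sides (46 mm apart, along its y, rubber grip pads), fingers straddling the battery; 11 to 14 mm below the lamp's top is a good height and clears the battery, whose head stands 24 mm above the top.
- lamp_well (a point): Centre of the mouth of the square well in the lamp's top, 25 mm above lamp_center: 29 x 29 mm, 22 mm deep, chamfered, sides along the lamp's x and y. Battery fully in: the yellow head's underside lies on the lamp's top, the battery's centre 2 mm above this point (27 mm above lamp_center).
- stand_seat (a point): Fixed grey lamp stand 100 x 74 mm, 22 mm high; point at the centre of the seat under the lamp. Lips 10 mm high round the seat hold the lamp with 2 to 3 mm play and leave the middle 44 mm of its long sides free. The lamp lifts straight up. Stand and jig may be on either side of the jars.
- plaque_top (a point): Centre of the upper face of the green plaque, 72 (x) x 46 mm (y), fixed in an aluminium jig plate 104 x 78 mm with orange corner brackets (lower than this face). z up; face 16 mm above the table. With the lamp hovering right, lamp_center is 25 + 15 = 40 mm above this point; either way round is right.
- jar_2_center (a point): Amber glass jar with black lid, 68 mm across, 78 mm tall, loose; point at its centre. Middle one of three like jars in a row between stand and jig, the nearest about 75 mm closer to the robot. Leave alone.
- jar_3_center (a point): Jar of the row farthest from the robot, same size; point at its centre. Leave alone.
Not all that is in view belongs to the job. Leave any red or turquoise look-alike of the part that bears battery_center alone.

How it is judged:
By the outcome, as a careful person would: the job done as asked, in the order asked, and still so for the second after the job is handed in, while the arm keeps its last pose, push and grip.
It also fails if it takes over 72 s, if anything falls off the work surface, if the arm or the gripper's body presses on something with over 40 N, if the wrist force passes 120 N, or if a joint passes its speed limit or range.

## Working session

There is one attempt and no reset: what is moved stays moved. The work goes in short steps, each a Python script; the robot and the scene stay as the last script left them, time stands still between calls to the robot, and variables do not carry over. Pictures are saved under pics/ and viewed, at most 10 in all, crops included, and the job is handed in when it is done.

```bash
ls; mkdir -p pics
cat > h.py <<'E'
import numpy as np, cv2
from bench import bot, telemetry, read_camera, ticket, nets
def f(p): return p["frame"].shape[0]/2/np.tan(np.radians(p["fov_y"])/2)
def cloud(p):
    z=p["z_map"].astype(float); r,c=np.indices(z.shape); k=f(p)
    P=np.stack([(c-p["cx"])*z/k,(r-p["cy"])*z/k,z,np.ones_like(z)],-1)@np.array(p["pose"]).T
    P=P[...,:3]; P[z==0]=np.nan; return P
def ray(p,rc,zw):  # pixel on plane z=zw
    T=np.array(p["pose"]); d=T[:3,:3]@np.array([(rc[1]-p["cx"])/f(p),(rc[0]-p["cy"])/f(p),1]); o=T[:3,3]
    return o+d*(zw-o[2])/d[2]
def quat(a): # tool down, tool x at world yaw a
    from scipy.spatial.transform import Rotation as R
    q=(R.from_euler('z',a)*R.from_euler('x',np.pi)).as_quat(); return [q[3],q[0],q[1],q[2]]
E
python3 - <<'E'
from h import *
Z={'battery_center':40,'charger_pocket':34,'lamp_center':37,'lamp_well':62,'stand_seat':12,'plaque_top':16,'jar_2_center':39}
for n in ('top','scene'):
    p=read_camera(n); cv2.imwrite(f'pics/{n}0.png',p['frame']); print(n,np.round(p['pose'],3).tolist(),p['fov_y'],p['cx'],p['cy'])
    for k in Z:
        for d in nets.landmark_of(k,p)[:4]: print(k,np.round(d['position']),round(d['confidence'],2),np.round(ray(p,d['position'],Z[k])))
s=telemetry.state();print(s['orientation'],s['finger_gap'],s['clock'],bot.tip_reach, quat(0))
E
```

```text
pics
top [[0.006, -0.983, 0.184, 90.773], [-1.0, -0.008, -0.009, 71.926], [0.011, -0.184, -0.983, 1326.889], [0.0, 0.0, 0.0, 1.0]] 45.56345875990523 314.506694528509 201.41105999446052
battery_center [186. 218.] 0.57 [373. 325.  40.]
battery_center [171. 183.] 0.51 [415. 425.  40.]
charger_pocket [187. 214.] 0.67 [372. 339.  34.]
lamp_center [160. 417.] 0.72 [ 454. -228.   37.]
lamp_center [165. 416.] 0.7 [ 440. -223.   37.]
stand_seat [164. 415.] 0.65 [ 450. -228.   12.]
plaque_top [170. 282.] 0.64 [425. 153.  16.]
jar_2_center [173. 342.] 0.73 [414. -17.  39.]
scene [[-0.645, -0.41, 0.644, -444.521], [-0.763, 0.317, -0.563, 711.385], [0.027, -0.855, -0.518, 681.007], [0.0, 0.0, 0.0, 1.0]] 46.55262437528958 322.515682716176 211.19045680984357
battery_center [300. 279.] 0.82 [142. 308.  40.]
battery_center [254. 211.] 0.81 [364. 338.  40.]
battery_center [265. 166.] 0.68 [390. 436.  40.]
charger_pocket [253. 217.] 0.95 [366. 324.  34.]
lamp_center [176. 362.] 0.66 [ 444. -221.   37.]
lamp_center [162. 364.] 0.48 [ 511. -296.   37.]
lamp_center [225. 264.] 0.25 [395. 172.  37.]
lamp_well [162. 365.] 0.67 [ 471. -260.   62.]
stand_seat [178. 367.] 0.88 [ 459. -260.   12.]
stand_seat [254. 210.] 0.51 [402. 324.  12.]
plaque_top [224. 264.] 0.75 [426. 152.  16.]
jar_2_center [202. 318.] 0.66 [401.  -8.  39.]
[3.78587095e-05 2.01513295e-01 9.79485775e-01 8.61389194e-05] 91.07509790464067 0.8 17.0 [np.float64(6.123233995736766e-17), np.float64(1.0), np.float64(0.0), np.float64(0.0)]
```

View pics/top0.png

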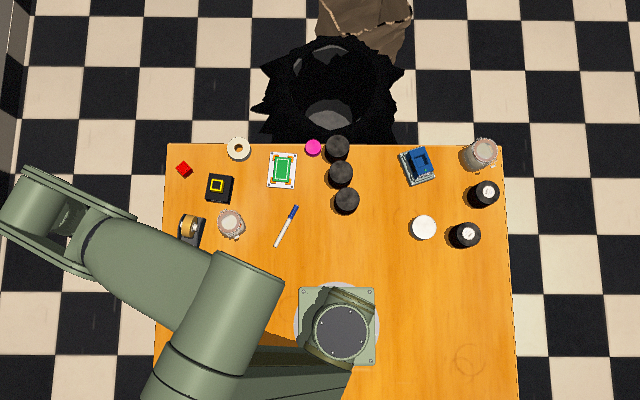

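View pics/scene0.png

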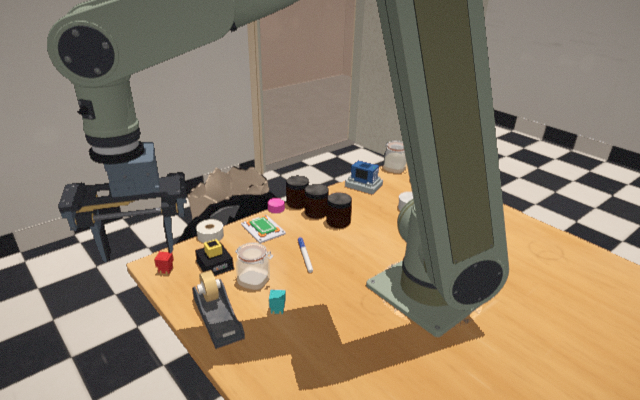

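Top view: the yellow square is in the black charger at (186,218). The red cube at (169,184) and the turquoise one in the scene view at (300,278) are look-alikes. Only the yellow one in the charger fits the description. The blue lamp is at (165,417), the plaque at (170,282), and the jars at (148,337), (174,341) and (201,347). Next I'll measure by colour and depth, with a confirming crop.

```bash
cat >> h.py <<'E'
def seg(p,name):
    hsv=cv2.cvtColor(p["frame"],cv2.COLOR_BGR2HSV)
    lo,hi={'yellow':((24,150,110),(35,255,255)),'blue':((98,120,40),(120,255,255)),'green':((50,120,60),(80,255,255))}[name]
    return cv2.inRange(hsv,lo,hi)>0
def rect(P): # min area rect of xy points
    (cx,cy),(w,h),a=cv2.minAreaRect(P[:,:2].astype(np.float32))
    if w<h: w,h,a=h,w,a+90
    return np.round([cx,cy,w,h,(a+90)%180-90],1)
E
python3 - <<'E'
from h import *
ims=[]
for n in ('top','scene'):
    p=read_camera(n);P=cloud(p)
    for c,zr,xy in (('yellow',(50,75),(370,325)),('blue',(52,75),(450,-225)),('green',(8,25),(425,153))):
        m=seg(p,c)&(P[...,2]>zr[0])&(P[...,2]<zr[1])&(np.hypot(P[...,0]-xy[0],P[...,1]-xy[1])<90)
        Q=P[m]; print(n,c,len(Q), rect(Q),np.round(Q.mean(0),1),np.round(np.median(Q[:,2]),1)) if len(Q)>3 else print(n,c,len(Q))
    # lids
    m=(P[...,2]>70)&(P[...,2]<90)&(abs(P[...,1]+10)<90)&(P[...,0]>270)&(P[...,0]<560)
    k,lab,st,ce=cv2.connectedComponentsWithStats(m.astype(np.uint8))
    for i in range(1,k):
        if st[i,4]>20: print('jar',st[i,4],np.round(P[lab==i].mean(0)),np.round(P[lab==i].min(0)),np.round(P[lab==i].max(0)))
    for (r,c) in (((186,218),(165,417)) if n=='top' else ((250,213),(175,363))):
        ims.append(cv2.resize(p['frame'][r-32:r+32,c-40:c+40],(400,320),interpolation=cv2.INTER_CUBIC))
cv2.imwrite('pics/crop.png',np.vstack([np.hstack(ims[:2]),np.hstack(ims[2:])])[:600])
E
```

```text
top yellow 55 [372.9 328.5  31.2  31.   -9.8] [371.6 327.2  60.9] 60.7
top blue 334 [ 442.6 -230.2   71.5   47.4   19.3] [ 443.3 -229.    69. ] 70.8
top green 297 [430.4 154.1  71.   45.5  -4.7] [429.2 153.6  16. ] 16.3
jar 437 [481.  -1.  77.] [448. -34.  70.] [515.  30.  84.]
jar 453 [407. -10.  77.] [375. -41.  71.] [441.  22.  84.]
jar 462 [333. -27.  77.] [301. -59.  70.] [366.   5.  84.]
scene yellow 11 [363.  334.6  34.   20.2  56.4] [361.8 333.4  58.7] 59.4
scene blue 209 [ 441.1 -225.8   73.2   52.6   21.4] [ 438.9 -222.4   66.6] 68.8
scene green 107 [425.6 160.6  67.3  36.   -0.9] [427.  158.3  14.8] 14.8
jar 486 [438.  -1.  75.] [373. -41.  70.] [511.  36.  79.]
jar 282 [329. -22.  75.] [299. -57.  70.] [364.   9.  80.]
```

View pics/crop.png

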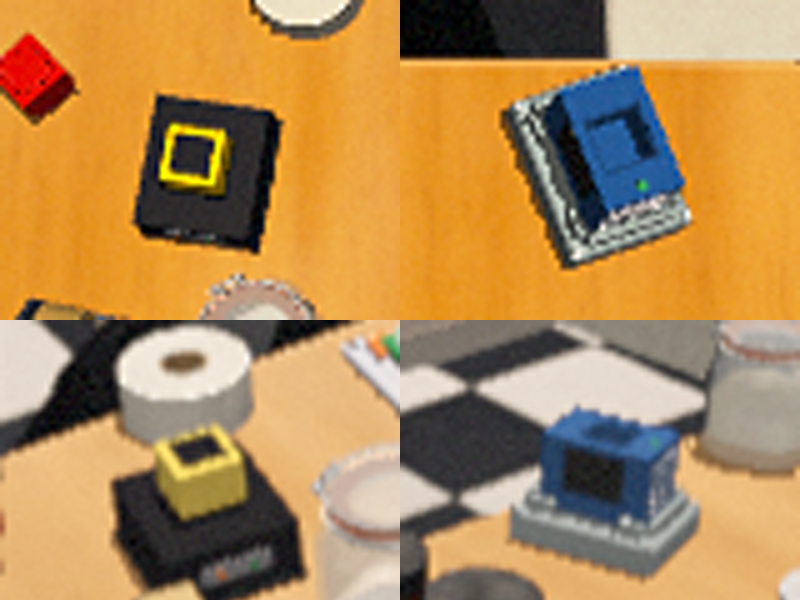

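The crop confirms it: yellow battery in the charger (left), empty lamp well (right). Grasping the battery now.

Run:
```python
from h import *
R=np.radians
q=quat(R(170.2))
bot.move_gripper(60)
bot.move_pose([372.9,328.5,130],q)
bot.move_straight([372.9,328.5,57.5],100,force_limit=10)
bot.move_gripper(20,25)
s=telemetry.state();print(s['finger_gap'],s['tool_pos'],s['ft_force'],s['clock'])
print(bot.move_straight([372.9,328.5,170],120))
q=quat(R(109.3))
bot.move_pose([350,60,220],quat(R(140)))
bot.move_pose([385,-209,190],q)
s=telemetry.state();print(s['finger_gap'],s['tool_pos'],s['gripper_force'],s['clock'])
for n in('top','scene'):
    p=read_camera(n);cv2.imwrite(f'pics/{n}1.png',p['frame'])
    P=cloud(p)
    m=seg(p,'blue')&(P[...,2]>66)&(P[...,2]<78)&(np.hypot(P[...,0]-443,P[...,1]+230)<60)
    print(n,m.sum(),rect(P[m]))
```

```text
31.839868725780185 [373.03407897 328.58447562  57.75108293] [-0.23760995  0.51921959  2.45356103] 4.0083
False
31.85516932063339 [ 385.32213058 -207.93496473  189.83968378] 25.000045001506805 7.225
top 7 [ 458.8 -199.9   18.4    2.8   18.6]
scene 73 [ 452.5 -219.9   46.    43.3   23.1]
```

Run:
```python
from h import *
bot.move_pose([442.6,-230.2,130],quat(np.radians(109.3)))
p=read_camera('scene');np.savez('pics/s2.npz',**p)
ims=[cv2.resize(p['frame'][95:215,300:430],(650,600),interpolation=cv2.INTER_CUBIC)]
cv2.imwrite('pics/s2.png',ims[0])
P=cloud(p); 
m=seg(p,'yellow')&(np.hypot(P[...,0]-443,P[...,1]+230)<80);Q=P[m]
print(len(Q),Q.min(0),Q.max(0)) if len(Q) else 0
print(telemetry.state()['tool_pos'])
```

```text
[ 442.54493934 -229.27241806  130.24969176]
```

View pics/s2.png

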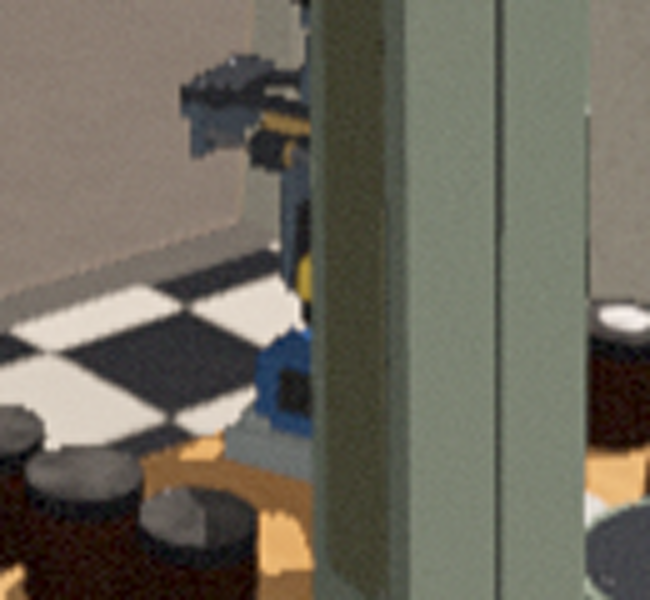

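The arm hides the fit from this view: only a sliver of yellow shows, at about (150,361), above the lamp. I'll insert by feel, with a force-guarded search.

Run:
```python
from h import *
c=np.array([442.6,-230.2]); a=np.radians(19.3); X=np.array([np.cos(a),np.sin(a)]);Y=np.array([-X[1],X[0]])
bot.move_straight([*c,118],60); bot.wait(.2)
print(telemetry.state()['tool_pos'],telemetry.state()['ft_force'])
for i,(u,v) in enumerate([(0,0),(2,0),(-2,0),(0,2),(0,-2),(2,2),(-2,2),(-2,-2),(2,-2)]):
    o=c+u*X+v*Y
    if i: bot.move_straight([*o,118],60)
    hit=bot.move_straight([*o,100],25,force_limit=6); s=telemetry.state()
    print(u,v,hit,np.round(s['tool_pos'],1),np.round(s['ft_force'],1),round(s['finger_gap'],1),s['clock'])
    if not hit or s['tool_pos'][2]<106: break
```

```text
[ 442.67884951 -230.32731794  118.32322695] [-0.18873937 -0.05526234 -1.49606279]
0 0 False [ 442.7 -230.3  100.1] [ 0.3 -0.3 -1.8] 31.9 9.225
```

Run:
```python
from h import *
c=[442.6,-230.2]
def pr(h=None):
    s=telemetry.state(); print(h,np.round(s['tool_pos'],2),np.round(s['ft_force'],1),round(s['finger_gap'],1),round(s['clock'],2))
pr(bot.move_straight([*c,89.5],15,force_limit=8)); bot.wait(.2); pr()
bot.move_gripper(48); bot.wait(.2); pr()
bot.move_straight([*c,135],100)
bot.move_pose([360,-120,230],quat(np.radians(60)))
p=read_camera('top');cv2.imwrite('pics/t3.png',cv2.resize(p['frame'][120:210,350:470],(800,600),interpolation=cv2.INTER_CUBIC))
P=cloud(p)
for n,z0,z1 in(('yellow',84,104),('blue',66,78)):
    m=seg(p,n)&(P[...,2]>z0)&(P[...,2]<z1)&(np.hypot(P[...,0]-443,P[...,1]+230)<70); print(n,m.sum(),rect(P[m]) if m.sum()>3 else '',np.median(P[m][:,2]))
```

```text
True [ 442.55 -230.18   91.75] [-0.4  0.3  4.3] 31.7 9.79
None [ 442.53 -230.17   91.74] [-0.2  0.3  5.4] 31.9 9.99
None [ 441.99 -229.86   91.09] [-0.3 -0.5  0.2] 47.6 10.65
yellow 14 [ 433.9 -240.    15.     7.9  -59.5] 94.59341237385763
blue 98 [ 417.  -239.6   48.8   21.6  -60.3] 72.38978835608077
```

View pics/t3.png

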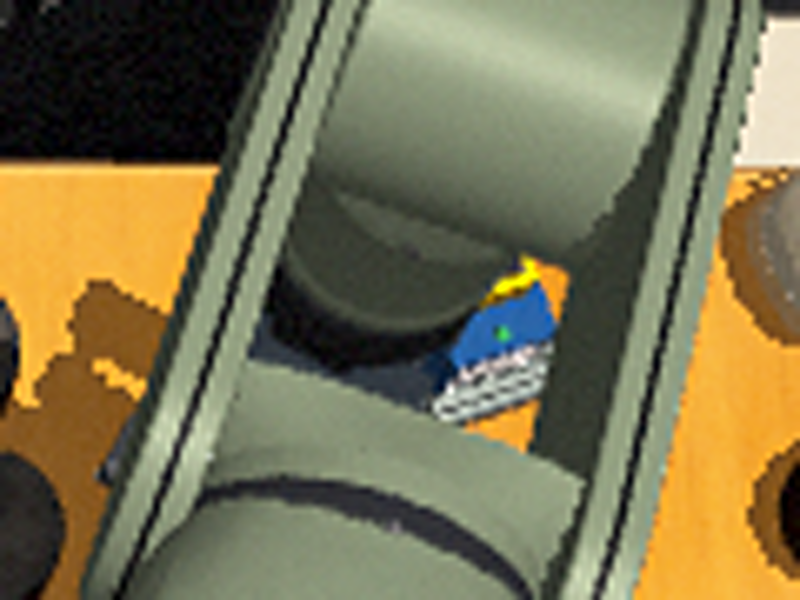

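The battery seated at exactly the predicted height: TCP 91.75 with contact. What shows of the yellow head (corner near crop (515,275)) rests flush on the blue top. Next I'll grip the lamp and carry it.

Run:
```python
from h import *
c=[442.6,-230.2]; q=quat(np.radians(19.3))
def pr(h=None):
    s=telemetry.state(); print(h,np.round(s['tool_pos'],2),np.round(s['ft_force'],1),np.round(s['ft_torque'],2),round(s['finger_gap'],1),round(s['clock'],2))
bot.move_gripper(88)
bot.move_pose([*c,170],q); bot.move_straight([*c,150],60); pr()
pr(bot.move_straight([*c,57.5],70,force_limit=10))
bot.move_gripper(40,45); bot.wait(.2); pr()
bot.move_straight([*c,75],40);bot.wait(.2); pr()
bot.move_straight([*c,200],100); pr()
q2=quat(np.radians(-4.7))
try: bot.move_straight([430.4,154.1,200],110,rotation=q2)
except bot.MotionError as e: print(e)
bot.wait(.4); pr()
for n in('top','scene'):
    p=read_camera(n);cv2.imwrite(f'pics/{n}4.png',p['frame'])
```

```text
None [ 442.37 -229.82  149.88] [ 0.5 -0.5 -0.5] [-0.03  0.21  0.01] 88.3 14.14
False [ 442.91 -230.36   57.93] [0.5 0.3 0.1] [-0.08  0.13  0.  ] 88.1 15.62
None [ 442.61 -230.18   57.5 ] [-0.1 -0.3  0.4] [-0.11  0.18 -0.03] 46.2 16.53
None [ 442.42 -230.1    74.79] [-0.8  0.3 -4.3] [-0.11  0.15 -0.02] 45.8 17.32
None [ 442.2  -229.96  199.29] [ 0.   0.3 -4.1] [-0.08  0.17 -0.02] 45.7 18.73
None [430.41 154.08 200.  ] [ 0.  -0.4 -4. ] [-0.07  0.14  0.01] 45.6 22.77
```

View pics/scene4.png

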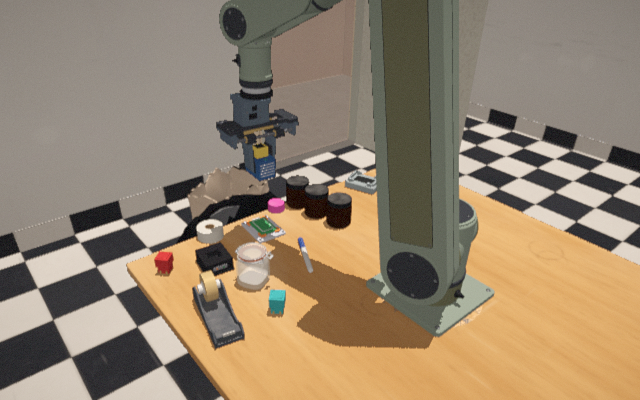

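View pics/top4.png

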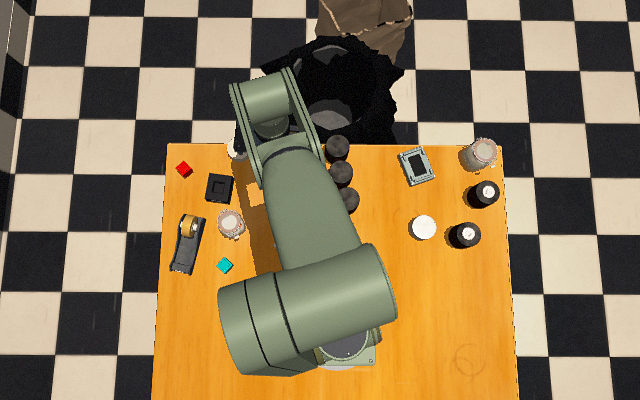

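The lamp is held at scene (165,262) with the yellow battery seated at (150,260). The jars are in place at (190,297), (200,316) and (208,339). Lowering part way, then checking against the plaque.

Run:
```python
from h import *
t=[430.4,154.1]
bot.move_straight([*t,82],70); bot.wait(.3)
p=read_camera('scene');P=cloud(p);s=telemetry.state();print(np.round(s['tool_pos'],2),s['clock'])
# scene camera bias: green plaque & held lamp. project into lamp frame at TCP
a=np.radians(-4.7);R=np.array([[np.cos(a),np.sin(a)],[-np.sin(a),np.cos(a)]])
for n in('blue','yellow','green'):
    m=seg(p,n)&(np.hypot(P[...,0]-430,P[...,1]-154)<70);Q=P[m]
    L=(Q[:,:2]-t)@R.T
    if len(Q): print(n,len(Q),'x',np.round(np.percentile(L[:,0],[1,5,50,95,99]),1),'y',np.round(np.percentile(L[:,1],[1,5,50,95,99]),1),'z',np.round(np.percentile(Q[:,2],[1,5,50,95,99]),1))
cv2.imwrite('pics/s5.png',cv2.resize(p['frame'][150:250,200:330],(780,600),interpolation=cv2.INTER_CUBIC))
```

```text
[430.43 154.11  82.08] 25.05
blue 195 x [-39.8 -38.4 -31.4   5.3  29.1] y [-20.3 -17.4  18.4  25.1  25.5] z [48.5 50.7 90.6 96.7 97. ]
green 114 x [-39.1 -36.9  -8.5  21.1  24.8] y [-13.  -10.4   5.2  23.3  24.5] z [11.2 12.9 14.9 17.2 46.8]
```

View pics/s5.png

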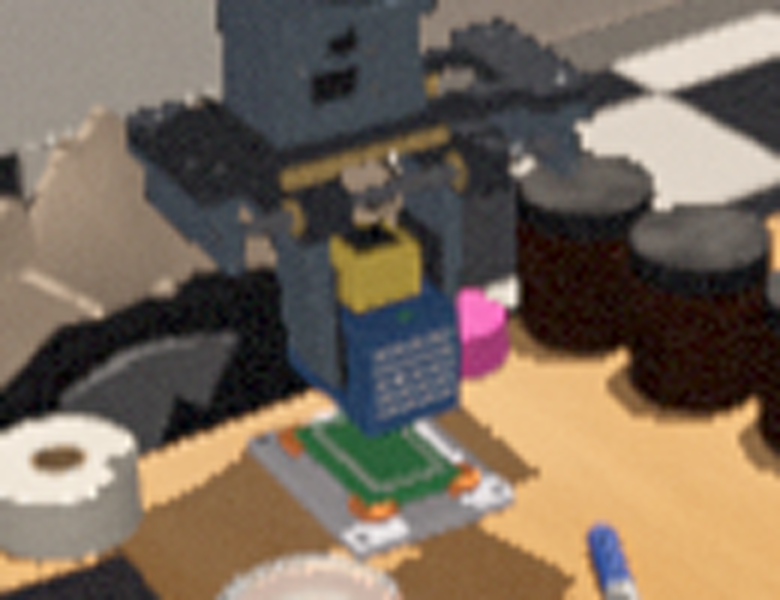

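The lamp (near face around crop (400,380)) hangs level and lines up with the plaque: near edges are both at about −39 mm in the same camera. Final descent.

Run:
```python
from h import *
t=[430.4,154.1]
print(bot.move_straight([*t,66.5],30,force_limit=8)); bot.wait(.8)
s=telemetry.state();print(np.round(s['tool_pos'],2),np.round(s['ft_force'],1),s['finger_gap'],s['gripper_force'],s['clock'])
p=read_camera('scene');P=cloud(p)
m=seg(p,'blue')&(np.hypot(P[...,0]-430,P[...,1]-154)<70);Q=P[m];F=Q[Q[:,0]<405]
print(np.percentile(Q[:,2],[1,95,99]),F.mean(0),len(F))
if abs(s['tool_pos'][2]-66.5)<.7: print(ticket.finish_job())
```

```text
False
[430.38 154.1   66.49] [-0.1 -0.8 -3.6] 45.67293375533395 44.92715947329998 26.5167
[32.83922653 80.52840843 81.76512305] [397.22011825 165.78400721  64.54218703] 123
the job is handed in; nothing more can be done
None
```

I plugged the battery fully into the lamp and carried the lamp over the jars. I handed the job in with the lamp held level over the plaque, about 15 mm up by calculation, at 26.5 s of the 72 s; the result of the judging was not reported back.

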